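# Clear the way, unlatch the vial locker and hold its gate open

## Task

Hang the yellow caddy, which stands in the way of the vial locker's gate, by its bail on the hook of the stand and let go of it. Then squeeze the locker's two catches home, the orange one first and then the green one, take the gate by its black pull post and swing it past the detent until it stands wide open, about a right angle from shut. The gate swings back if let go, so finish while still holding it wide open by the post, with the caddy still hanging on the hook; leave the jar, the tape roll and the timer where they are.

Things in the scene. Friction and masses are not known exactly. Their poses are not given: they have to be found in the camera images.
- caddy_tab (a point): Centre of the black lifting tab of the yellow caddy: upright, 12 mm thick along the caddy's y, 24 mm wide along x, 44 mm tall (22 mm above and below this point). Axes as the caddy's: x its 60 mm side, y its 80 mm side and the direction of the bail bar, z up. The tray is 50 mm high, its underside 145 mm below this point. Caddy 0.1 to 0.17 kg.
- caddy_bail (a point): Middle of the caddy's steel bail bar, under the tab: round bar 8 mm thick, level and straight for 14 mm to either side along the caddy's y, then sloping down to the tray's two 60 mm sides. It lies 27 mm below the tab's centre; the window between bar and tray is 64 mm high and 66 mm wide.
- hook_seat (a point): Top of the level hook bar (8 mm thick) where the caddy can hang, 204 mm up; axes as the stand's. The post (16 mm thick, 220 mm tall) is 55 mm off in +x; the bar points in -x and ends 49 mm before this point in an upturned tip, its top 22 mm above this point. Bring the bail bar across the hook (caddy x along or against stand x), in from the tip's side above the tip, and lower it.
- caddy: The loose yellow caddy (60 x 80 x 165 mm with bail and tab); origin at the centre of its underside.
- stand: The fixed dark steel hook stand; origin at the centre of its round 100 mm foot on the worktop; hook points to its -x.
- locker: The fixed white vial locker with a blue barred gate; origin on the gate's upright hinge axis at worktop height. +x runs into the locker, +y along the shut gate from hinge to free end (218 mm). Its deck top is 130 mm up and carries both catches. The gate reaches from 16 to 112 mm above the worktop, its two steel lugs to 146 mm.
- orange_catch_mid (a point): Where the catch with the ORANGE tab is squeezed, across y, 158 mm up; axes as the locker's. Fixed black post at +y (outer face 14 mm from here); orange tab at -y (outer face 24 mm from here, slides 14 mm in +y, about 4 N). Each is 8 mm thick, 24 mm wide along x, and reaches 20 mm above this point; the deck is 28 mm below it. Either catch may be nearer the hinge.
- green_catch_mid (a point): The same point of the catch with the GREEN tab, which is built alike.
- orange_tab (a joint): Travel of the orange tab in m: 0 locked (steel bolt before the gate's lug), 0.014 squeezed home and free of the lug. It stays where it is left.
- green_tab (a joint): Travel of the green tab, likewise.
- gate (a joint): Gate angle in rad: 0 shut, 1.75 at its stop; the free end swings to the locker's -x (counter-clockwise from above). A light spring (0.05 N m shut, 0.2 N m wide) closes it; a sprung roller at the hinge makes a detent from about 0.5 to 1.0 rad (about 3 N at the post). Let go beyond it, the gate falls back to rest at the detent, at about 1 rad.
- post_grip (a point): Place to grip on the gate's upright round black pull post, 18 mm in diameter, 150 mm up; the post stands free from 38 mm below this point to 24 mm above it. Gate shut, it lies 40 mm towards locker -x and 112 mm along +y from the hinge axis, so it moves on an arc of 119 mm radius. The post may turn in the fingers.
- pull_post: The pull post and its blue bracket, fixed on the gate; origin on the gate's top.
- jar: White screw-lid jar, 77 mm across, 91 mm high, bystander; origin at its underside.
- tape: Yellow roll of tape lying flat, 70 mm across, 19 mm high, bystander; origin at its underside.
- timer: White bench timer with coloured keys, 58 x 62 x 16 mm, bystander; origin at its underside.

How it is judged:
By the outcome, as a careful person would: the job done as asked, in the order asked, and still so for the second after the job is handed in, while the arm keeps its last pose, push and grip.
It also fails if it takes over 64 s, if anything falls off the work surface, if the arm or the gripper's body presses on something with over 40 N, if the wrist force passes 120 N, or if a joint passes its speed limit or range.

## Robot

A 7-joint arm with a two-finger parallel gripper is mounted at the origin on a cart in front of the work surface, level with it; the furniture and walls round the work are solid. World frame = base frame: x ahead of the robot, y to its left, z up, the work surface at z = 0. Lengths are in m, angles in rad, forces in N, time in s.
With the tool pointing down it reaches from about 0.35 to 0.9 m from the base axis. Payload 8.1 kg.
Tool frame: the origin (TCP) lies between the finger pads; the fingertips stand 22 mm ahead of it and the grasp point (between the pads) lies 3 mm ahead of it; z points along the fingers, x is the direction in which the jaws open and shut, and the axes are right-handed (so a half turn about z gives the same grasp; the last joint's range is limited). The gripper opens to 92 mm and grips with 3 to 60 N. Pads are 19 mm wide; open, the fingers measure 130 mm over their backs; the gripper's body (75 mm by 190 mm) begins 47 mm behind the grasp point.
Start: joints at [-1.421, 0.434, 0.025, 1.573, -0.012, 1.134, -0.075], TCP at [0.156, 0.605, 0.249] pointing down, gripper open.
Joint ranges: [-2.62, 2.62], [-0.44, 2.09], [-1.27, 1.32], [0.08, 2.57], [-1.32, 4.46], [0.12, 2], [-2.74, 2.74]. Speed limits (rad/s): [2.22, 2.22, 3.01, 3.01, 3.14, 3.14, 3.14].

## Interface

Orientations are given as a rotation vector (axis times angle).
In Python, from cell import arm, vision, order gives the robot as it stands.
- The arm moves only by the tool apply_moves, never from a script. Its argument "commands" is a list of rows, each a list of 6 numbers: the shift along the tool's x, y, z in cm, then the turn, a rotation vector about the tool's x, y, z in rad. A call has 1 to 5 rows; each row shifts and turns the commanded pose from where the row before left it, along the tool's axes as they then stand; what a row does not reach is not made up. A row lasts 1/10 s, in which the tool goes at most 50 mm and 8.59 degrees, less where a joint would pass 70% of its speed; a pose out of reach is approached as far as the arm can. A call with a gripper value outside its range is refused whole. "claw" is the closure, from -1 (fully open) to 1 (shut), so that 0 is half open, set as the call begins (left out, the last holds). The fingers move at their own pace and stop on an object; "newtons" is the grip in N (left out, the last holds). Time passes only in rows, so rows that do not move let the fingers close. It gives the time, the measured TCP pose, the force and the opening at its end, in the units of the state.
- arm.observe(): the state, without advancing time (a new reading comes with each control period).
- vision.get_image(name): name is "scene" or "top" or "wrist"; returns (picture, depth): 480x640x3 uint8, red, green, blue; 480x640 float32, m along the optical axis (not along the pixel's ray), 0 where there is no reading.
- vision.get_calibration(name): a dict with "K" (3x3 intrinsics, pixels), "R" (3x3) and "t" (3): a world point X has camera coordinates R X + t. Camera axes: x right, y down, z forward; pixel columns grow to the right and rows downward; lengths in m; the calibration is good to about 2 mm. A picture is of the moment at which its call begins: read the wrist's pose just before it. get_calibration takes no time and is no camera call; for the wrist camera it gives the pose at the moment of the call.
- order.sign_off(): hands the job in, once; it reports no verdict.
The state is a dict: "clock": time; "joints": joint angles; "dq": joint speeds; "joint_efforts": joint torques, N m; "position": TCP position; "ee_rot": TCP orientation; "force": force on the tool from outside, world axes, zero at the start; "ft_torque": the same for the moment, N m; "width": opening from 0.0 (shut) to 1.0 (fully open).
Only numpy, scipy, OpenCV 4.12 (cv2) and the standard library are available. Lean on these libraries where they do the work, as an engineer would, in place of code of your own. Each camera call takes 0.05 s, during which the arm holds its last target.

## Working session

There is one attempt and no reset: what is moved stays moved. The work goes in short steps, Python scripts to look and compute and a tool call to move; the robot and the scene stay as the last step left them, time stands still between calls to the robot, and variables do not carry over. Pictures are saved under pics/ and viewed, and the job is handed in when it is done.

Besides the shell and the picture viewer there is one more tool, called after ">>>" as a command line: name --pt "numbers of a row" for each row, then --argument value for the rest. apply_moves: Moves the arm, as the interface text tells. Its arguments: {"type":"object","properties":{"commands":{"type":"array","items":{"type":"array","items":{"type":"number"}}},"claw":{"type":"number"},"newtons":{"type":"number"}},"required":["commands"]}

```bash
ls -la; mkdir -p pics
cat > h.py <<'E'
import numpy as np, cv2
from cell import arm, vision, order
from scipy.spatial.transform import Rotation as R
def grab(name,fn=None):
    c=vision.get_calibration(name); p,d=vision.get_image(name)
    if fn: cv2.imwrite('pics/'+fn,cv2.cvtColor(p,cv2.COLOR_RGB2BGR)); np.savez('pics/'+fn+'.npz',p=p,d=d,**{k:np.array(c[k]) for k in 'KRt'})
    return p,d,c
def load(fn):
    z=np.load('pics/'+fn+'.npz'); return z['p'],z['d'],z
def cloud(d,c):
    K=np.array(c['K']);v,u=np.mgrid[0:480,0:640]
    X=np.stack([(u-K[0,2])/K[0,0]*d,(v-K[1,2])/K[1,1]*d,d],-1)
    return (X-np.array(c['t']))@np.array(c['R'])
def ray_plane(u,v,c,z):
    K=np.array(c['K']);Rm=np.array(c['R']);t=np.array(c['t'])
    o=-Rm.T@t; r=Rm.T@np.array([(u-K[0,2])/K[0,0],(v-K[1,2])/K[1,1],1])
    return o+r*(z-o[2])/r[2]
def proj(X,c):
    x=np.array(c['R'])@X+np.array(c['t']); x=np.array(c['K'])@x; return x[:2]/x[2]
E
python3 - <<'E'
from h import *
s=arm.observe(); print(s)
for n in ['scene','top','wrist']:
    p,d,c=grab(n,n+'0.png'); print(n,c)
E
```

```text
total 12
drwxr-xr-x  3 agent agent 4096 Dec  6 17:00 .
drwxr-xr-x 23 root  root  4096 Dec  6 17:00 ..
drwxr-xr-x  2 agent agent 4096 Dec  6 17:00 pics
{'clock': 0.0, 'joints': array([-1.42060741,  0.4352391 ,  0.02496478,  1.57410222, -0.01164486,
        1.13399478, -0.07511389]), 'dq': array([ 4.80874661e-05, -1.75792634e-03,  1.41149535e-03, -9.00415203e-04,
        2.08759777e-04,  9.52948649e-04,  4.65279591e-04]), 'joint_efforts': array([ 7.88345769e-04, -6.67857170e+01,  9.85405035e-01, -3.14460397e+01,
       -6.05108030e-02,  4.34252957e-02,  1.83995967e-04]), 'position': array([0.15622992, 0.60466149, 0.24793284]), 'ee_rot': array([ 2.48300722e+00,  1.92292396e+00, -1.88304219e-03]), 'force': array([-0.50286024, -0.34323018,  0.28746716]), 'ft_torque': array([ 0.01182206,  0.00803893, -0.03008281]), 'width': 1.002222357386114}
scene {'K': array([[550.04132549,   0.        , 313.50017892],
       [  0.        , 550.04132549, 235.00522534],
       [  0.        ,   0.        ,   1.        ]]), 'R': array([[ 0.79593097, -0.60521638, -0.0143881 ],
       [-0.47945697, -0.6156757
[... 159 characters left out ...]
     , 314.67790721],
       [  0.        , 439.23305251, 232.83816083],
       [  0.        ,   0.        ,   1.        ]]), 'R': array([[-0.01123654, -0.99993637,  0.00100046],
       [-0.99924223,  0.01119144, -0.03727895],
       [ 0.03726538, -0.00141859, -0.9993044 ]]), 't': array([-0.03477376,  0.55438142,  1.07946469])}
wrist {'K': array([[362.37869924,   0.        , 320.34811584],
       [  0.        , 362.37869924, 240.7077012 ],
       [  0.        ,   0.        ,   1.        ]]), 'R': array([[ 0.24964567,  0.96833388, -0.00255687],
       [ 0.92514249, -0.23772902,  0.29596669],
       [ 0.28598673, -0.07625227, -0.95519484]]), 't': array([-0.62278093, -0.03654875,  0.39179416])}
```

View pics/scene0.png

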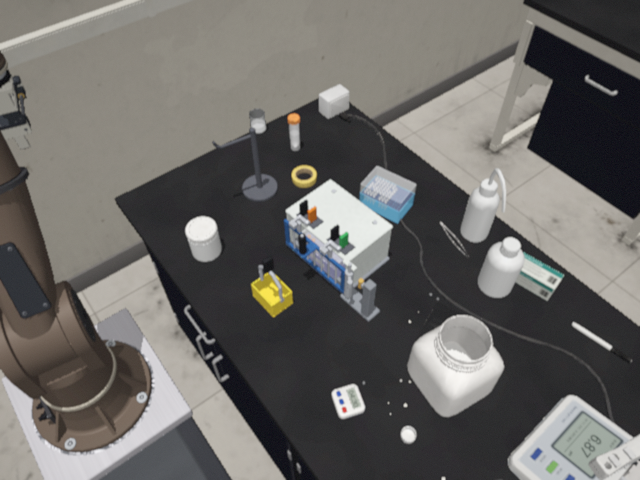

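View pics/top0.png

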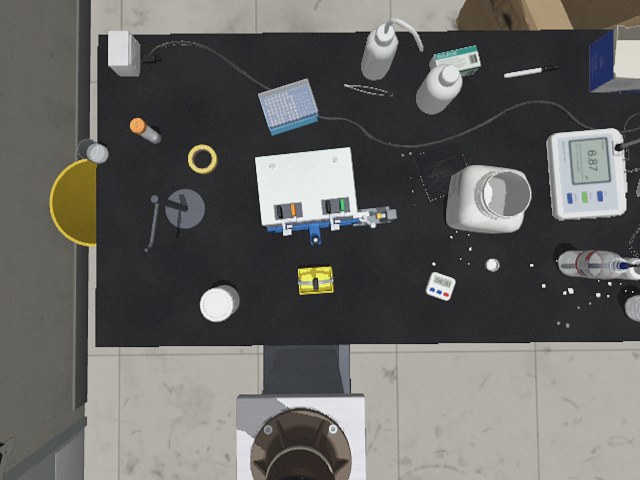

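View pics/wrist0.png

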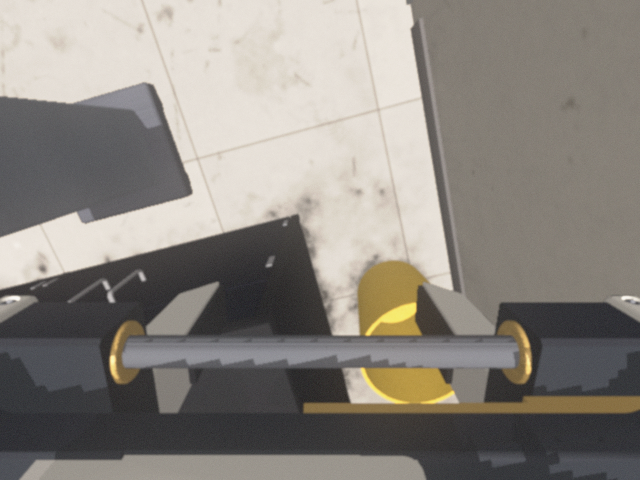

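The top view shows the stand at left, with its foot at (185,209) and its hook running from (153,200) to the tip at (147,250). The caddy is at (315,280). The locker is at (307,190) with its hinge on the right near (375,215), the orange catch at (288,211) and the green one at (335,206). I'll zoom in to measure.

Run:
```python
from h import *
p,d,c=load('top0.png')
def crop(p,x0,y0,x1,y1,s,fn):
    cv2.imwrite('pics/'+fn,cv2.resize(cv2.cvtColor(p[y0:y1,x0:x1],cv2.COLOR_RGB2BGR),None,fx=s,fy=s,interpolation=cv2.INTER_NEAREST))
crop(p,240,180,400,300,5,'c1.png')
crop(p,130,180,210,260,7,'c2.png')
X=cloud(d,c)
hsv=cv2.cvtColor(p,cv2.COLOR_RGB2HSV)
roi=np.zeros(d.shape,bool); roi[255:305,290:345]=1
Y=X[roi&(d>0)]; z=Y[:,2]
print('caddy heights',np.histogram(z,bins=np.arange(-.01,.2,.01)))
for a,b in ((.04,.06),(.11,.125),(.15,.18)):
    q=Y[(z>a)&(z<b)]; print(a,b,len(q),q.min(0),q.max(0),q.mean(0)) if len(q) else 0
roi=np.zeros(d.shape,bool); roi[185:260,130:210]=1
Y=X[roi&(d>0)]; z=Y[:,2]
print('stand',np.histogram(z,bins=np.arange(-.01,.26,.01)))
q=Y[(z>.17)]; print(q[np.argsort(q[:,0])][::6])
```

```text
caddy heights (array([ 831, 1500,   18,   16,   24,  109,   59,    0,    3,    1,   12,
         30,   37,   32,    3,    0,    2,   58,    0,    0]), array([-0.01,  0.  ,  0.01,  0.02,  0.03,  0.04,  0.05,  0.06,  0.07,
        0.08,  0.09,  0.1 ,  0.11,  0.12,  0.13,  0.14,  0.15,  0.16,
        0.17,  0.18,  0.19]))
0.04 0.06 168 [ 0.40913053 -0.08122907  0.04006136] [4.72757752e-01 2.11819175e-04 5.57083365e-02] [ 0.43992119 -0.04049397  0.04889697]
0.11 0.125 68 [ 0.43572956 -0.06713697  0.11012902] [ 0.44487668 -0.01113252  0.12484704] [ 0.44068111 -0.0390109   0.1189545 ]
0.15 0.18 60 [ 0.42872901 -0.04653211  0.15892812] [ 0.45250253 -0.03395693  0.16829981] [ 0.441055   -0.04007306  0.16468704]
stand (array([2429, 2237,  837,    9,    7,   10,    5,   11,   10,    8,   12,
         11,    9,    9,   14,    9,   13,   11,   15,   11,   31,  179,
         53,   33,    0,    0]), array([-0.01,  0.  ,  0.01,  0.02,  0.03,  0.04,  0.05,  0.06,  0.07,
        0.08,  0.09,  0.1 ,  0.11,  0.12,  0.13,  0.14,  0.15,  0.16,
        0.17,  0.18,  0.19,  0.2 ,  0.21,  0.22,  0.23,  0.24
[... 1255 characters left out ...]
976 0.20026381]
 [0.61136777 0.28481751 0.20458824]
 [0.61208861 0.2820241  0.17744603]
 [0.61249273 0.27792175 0.21245732]
 [0.61361626 0.27814733 0.18257407]
 [0.61398948 0.28401349 0.21793783]
 [0.61484633 0.27590843 0.17067964]
 [0.61580865 0.27950765 0.21927979]
 [0.61612738 0.27465894 0.2159638 ]
 [0.6175578  0.27869328 0.22153984]
 [0.61788589 0.27408422 0.20026011]
 [0.61883256 0.27473858 0.21004055]
 [0.61964472 0.27330231 0.18453305]
 [0.62011323 0.28032367 0.21705378]
 [0.62113267 0.27355796 0.18986937]
 [0.62197244 0.28762386 0.21910917]
 [0.62266156 0.27397684 0.19466503]
 [0.62391254 0.27572524 0.21866845]
 [0.62493166 0.27666423 0.21037083]
 [0.62586969 0.28333798 0.21986045]]
```

View pics/c1.png

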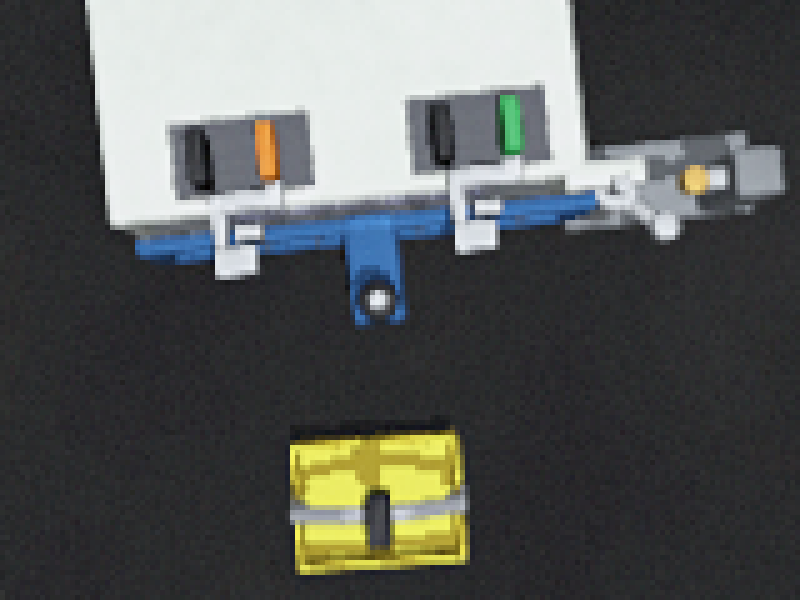

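View pics/c2.png

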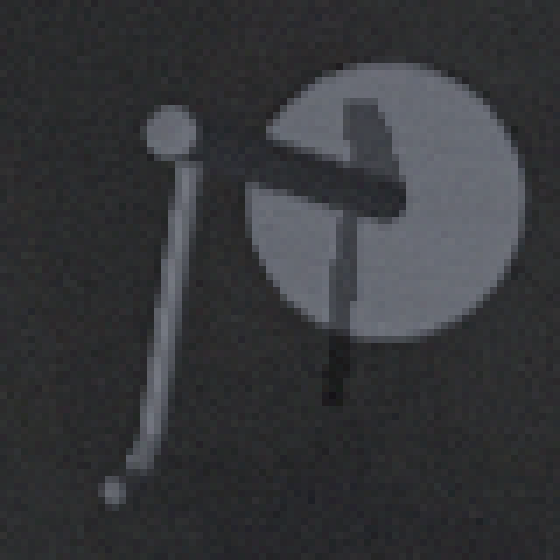

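The tab's long side runs along x and its 12 mm thickness along y. The hook points to about world -x. I'll fit positions and yaws with numbers.

Run:
```python
from h import *
p,d,c=load('top0.png'); X=cloud(d,c); hsv=cv2.cvtColor(p,cv2.COLOR_RGB2HSV)
def box(x0,y0,x1,y1):
    r=np.zeros(d.shape,bool); r[y0:y1,x0:x1]=1; return r
# caddy: minAreaRect of rim points
r=box(290,255,345,305)&(X[...,2]>.04)&(X[...,2]<.06)
q=X[r][:,:2]; print('caddy rect',cv2.minAreaRect((q*1000).astype(np.float32)))
r=box(290,255,345,305)&(X[...,2]>.155)
q=X[r]; print('tab',cv2.minAreaRect((q[:,:2]*1000).astype(np.float32)),np.median(q[:,2]))
# tab via ray
vv,uu=np.nonzero(r); print('tabray',ray_plane(uu.mean(),vv.mean(),c,.167))
r=box(290,255,345,305)&(X[...,2]>.11)&(X[...,2]<.13); q=X[r]; print('bail',q.mean(0),cv2.fitLine((q[:,:2]*1000).astype(np.float32),cv2.DIST_L1,0,.01,.01).ravel())
# stand
r=box(130,205,170,248)&(X[...,2]>.195)&(X[...,2]<.212)&(X[...,0]<.605)
q=X[r]; 
vv,uu=np.nonzero(r); Q=np.array([ray_plane(u,v,c,.204) for u,v in zip(uu,vv)])
print('hook',len(q),q.mean(0),Q.mean(0),cv2.fitLine((Q[:,:2]*1000).astype(np.float32),cv2.DIST_L2,0,.01,.01).ravel(),Q[:,0].min(),Q[:,0].max())
print('posttop',ray_plane(130+171/7-.5,180+133/7-.5,c,.22),'tiptop',ray_plane(130+114/7-.5,180+491/7-.5,c,.226))
g=cv2.cvtColor(p,cv2.COLOR_RGB2GRAY)
print('foot',ray_plane(130+386/7-.5,180+202/7-.5,c,.01), ray_plane(130+246/7-.5,180+202/7-.5,c,.01),ray_plane(130+524/7-.5,180+202/7-.5,c,.01))
# catches
def h(m): 
    vv,uu=np.nonzero(m); return uu,vv
for n,lo,hi in (('orange',8,20),('green',45,75)):
    m=(hsv[...,0]>lo)&(hsv[...,0]<hi)&(hsv[...,1]>120)&(hsv[...,2]>80)&box(260,180,360,240)
    q=X[m]; t=m&(X[...,2]>.17); uu,vv=h(t)
    print(n,m.sum(),q[:,2].max(),X[t].mean(0),X[t].min(0),X[t].max(0),ray_plane(uu.mean(),vv.mean(),c,.178))
m=box(270,195,350,222)&(X[...,2]>.17)&(hsv[...,2]<90)
n,l,st,ce=cv2.connectedComponentsWithStats(m.astype(np.uint8))
for i in range(1,n):
    if st[i,4]>5: print('black',st[i],X[l==i].mean(0),X[l==i].min(0),X[l==i].max(0))
# post
m=box(308,228,325,246)&(X[...,2]>.16); print('post',m.sum(),X[m].mean(0),X[m].min(0),X[m].max(0))
# deck front edge/yaw
m=box(250,140,365,225)&(X[...,2]>.12)&(X[...,2]<.14)&(hsv[...,2]>150)&(hsv[...,1]<40)
print('deck',cv2.minAreaRect((X[m][:,:2]*1000).astype(np.float32)),X[m][:,2].mean())
# gate top line
m=box(255,215,380,240)&(hsv[...,0]>95)&(hsv[...,0]<120)&(hsv[...,1]>120)&(X[...,2]>.10)&(X[...,2]<.122)
q=X[m]; print('gate',len(q),q.mean(0),cv2.fitLine((q[:,:2]*1000).astype(np.float32),cv2.DIST_HUBER,0,.01,.01).ravel())
```

```text
caddy rect ((440.57794189453125, -40.79951858520508), (60.28029251098633, 81.66500091552734), 3.246476411819458)
tab ((470.84124755859375, -37.57145690917969), (84.34590148925781, 11.212949752807617), 5.049092769622803) 0.16542151297732954
tabray [ 0.4441388  -0.04406114  0.167     ]
bail [ 0.44084559 -0.03896757  0.11905174] [ 4.1482657e-02 -9.9913925e-01  4.4104361e+02 -4.1508213e+01]
hook 172 [0.56236491 0.28904478 0.20299728] [0.56228537 0.28868393 0.204     ] [ 9.8857939e-01 -1.5070103e-01  5.6228534e+02  2.8868393e+02] 0.5216056960245565 0.6032300224402662
posttop [0.61877254 0.28140487 0.22      ] tiptop [0.51627169 0.29513814 0.226     ]
foot [0.61849938 0.28162698 0.01      ] [0.61905333 0.33133541 0.01      ] [0.6179533  0.23262422 0.01      ]
orange 50 0.18019554135047539 [0.59772271 0.00505261 0.17692223] [5.86238533e-01 3.77035470e-04 1.71138079e-01] [0.60905441 0.00872428 0.18019554] [0.5976293 0.0050022 0.178    ]
green 44 0.1840999120150093 [ 0.60785107 -0.09845832  0.17799218] [ 0.5969801  -0.10310287  0.17532504] [ 0.61867188 -0.09473269  0.18409991] [ 0.60784792 -0.09845874  0.178     ]
black [326 200   5  12  44] [ 0.60473774 -0.06949702  0.17728189] [ 0.5933638  -0.07363754  0.17289231] [ 0.61693734 -0.06529004  0.18132239]
black [277 205   5  12  44] [0.59507176 0.03454553 0.17763222] [0.58391543 0.02997198 0.17332123] [0.6072898  0.03822044 0.1812032 ]
post 54 [ 0.53407673 -0.04128226  0.17386248] [ 0.52638677 -0.04975291  0.17030054] [ 0.54125699 -0.03282532  0.1784412 ]
deck ((649.5113525390625, -30.558929443359375), (165.10398864746094, 229.46267700195312), 5.400106430053711) 0.1301208184901376
gate 362 [ 0.56415175 -0.03761529  0.11188251] [ 9.1955468e-02 -9.9576312e-01  5.6740625e+02 -3.5834209e+01]
```

```bash
cat >> h.py <<'E'
def plan(target, jaw, n, pos=None, rv=None, turnrows=None):
    """target = grasp point world; jaw=angle of tool x in world; prints n rows"""
    s=arm.observe(); pos=np.array(s['position']) if pos is None else np.array(pos)
    M=R.from_rotvec(s['ee_rot'] if rv is None else rv)
    T=R.from_matrix(np.array([[np.cos(jaw),np.sin(jaw),0],[np.sin(jaw),-np.cos(jaw),0],[0,0,-1]]).T)
    g=np.array(target)+[0,0,.003]
    best=None
    for k in (0,np.pi):
        Tk=T*R.from_euler('z',k); dv=(M.inv()*Tk).as_rotvec()
        if best is None or np.linalg.norm(dv)<np.linalg.norm(best): best=dv
    rows=[];cur=M
    for i in range(n):
        sh=cur.inv().apply((g-pos)/n)*100
        rows.append(np.round(np.r_[sh,best/n],3)); cur=cur*R.from_rotvec(best/n)
    for r in rows: print(r.tolist())
    print('dist/row mm',np.linalg.norm(g-pos)/n*1000,'turn/row',np.linalg.norm(best)/n,'clock',s['clock'],'pos',s['position'].round(4),'F',s['force'].round(1),'w',round(s['width'],3))
    return rows
E
python3 - <<'E'
from h import *
plan([.36,.35,.26],1.62,10)
plan([.441,-.0402,.26],1.62,12,pos=[.36,.35,.263],rv=(R.from_matrix(np.array([[np.cos(1.62),np.sin(1.62),0],[np.sin(1.62),-np.cos(1.62),0],[0,0,-1]]).T)).as_rotvec())
E
```

```text
[-1.957, 2.61, -0.146, -0.0, 0.0, -0.03]
[-2.035, 2.55, -0.146, -0.0, 0.0, -0.03]
[-2.111, 2.487, -0.147, -0.0, 0.0, -0.03]
[-2.186, 2.422, -0.147, -0.0, 0.0, -0.03]
[-2.258, 2.355, -0.147, -0.0, 0.0, -0.03]
[-2.328, 2.286, -0.147, -0.0, 0.0, -0.03]
[-2.396, 2.215, -0.148, -0.0, 0.0, -0.03]
[-2.462, 2.141, -0.148, -0.0, 0.0, -0.03]
[-2.525, 2.066, -0.148, -0.0, 0.0, -0.03]
[-2.586, 1.989, -0.148, -0.0, 0.0, -0.03]
dist/row mm 32.65869257418343 turn/row 0.03020508330928981 clock 0.15 pos [0.1563 0.6048 0.2481] F [ 1.  -0.4 -0. ] w 1.0
[-3.281, 0.514, 0.0, 0.0, 0.0, 0.0]
[-3.281, 0.514, 0.0, 0.0, 0.0, 0.0]
[-3.281, 0.514, 0.0, 0.0, 0.0, 0.0]
[-3.281, 0.514, 0.0, 0.0, 0.0, 0.0]
[-3.281, 0.514, 0.0, 0.0, 0.0, 0.0]
[-3.281, 0.514, 0.0, 0.0, 0.0, 0.0]
[-3.281, 0.514, 0.0, 0.0, 0.0, 0.0]
[-3.281, 0.514, 0.0, 0.0, 0.0, 0.0]
[-3.281, 0.514, 0.0, 0.0, 0.0, 0.0]
[-3.281, 0.514, 0.0, 0.0, 0.0, 0.0]
[-3.281, 0.514, 0.0, 0.0, 0.0, 0.0]
[-3.281, 0.514, 0.0, 0.0, 0.0, 0.0]
dist/row mm 33.209879721418915 turn/row 4.721282414706649e-17 clock 0.15 pos [0.1563 0.6048 0.2481] F [ 1.  -0.4 -0. ] w 1.0
```

>>> apply_moves --pt "-1.96 2.6 -0.15 0 0 -0.03" --pt "-2.04 2.55 -0.15 0 0 -0.03" --pt "-2.1 2.5 -0.15 0 0 -0.03" --pt "-2.2 2.4 -0.15 0 0 -0.03" --pt "-2.25 2.35 -0.15 0 0 -0.03" --claw -1

```text
clock: 0.65
position: [0.2585, 0.4765, 0.2561]
ee_rot: [2.331, 2.106, -0.0]
force: [0.1, 0.0, 0.1]
width: 0.999
```

>>> apply_moves --pt "-2.3 2.3 -0.15 0 0 -0.03" --pt "-2.4 2.2 -0.15 0 0 -0.03" --pt "-2.5 2.1 -0.15 0 0 -0.03" --pt "-2.5 2.1 -0.15 0 0 -0.03" --pt "-2.6 2.0 -0.15 0 0 -0.03"

```text
clock: 1.15
position: [0.3603, 0.3489, 0.2637]
ee_rot: [-2.167, -2.275, 0.0]
force: [0.6, 0.4, -0.6]
width: 1.0
```

>>> apply_moves --pt "-3.3 0.5 0 0 0 0" --pt "-3.3 0.5 0 0 0 0" --pt "-3.3 0.5 0 0 0 0" --pt "-3.3 0.5 0 0 0 0" --pt "-3.3 0.5 0 0 0 0"

```text
clock: 1.65
position: [0.3924, 0.185, 0.2636]
ee_rot: [-2.168, -2.273, 0.0]
force: [-0.1, 0.6, 0.2]
width: 0.996
```

>>> apply_moves --pt "-3.3 0.5 0 0 0 0" --pt "-3.3 0.5 0 0 0 0" --pt "-3.3 0.5 0 0 0 0" --pt "-3.3 0.5 0 0 0 0" --pt "-3.3 0.5 0 0 0 0"

```text
clock: 2.15
position: [0.4251, 0.0215, 0.2637]
ee_rot: [-2.168, -2.273, -0.0]
force: [0.7, 0.5, -0.7]
width: 1.0
```

>>> apply_moves --pt "-3.0 0.5 0 0 0 0" --pt "0 0 0 0 0 0" --pt "0 0 0 0 0 0"

```text
clock: 2.45
position: [0.4314, -0.0072, 0.2636]
ee_rot: [-2.17, -2.271, 0.0]
force: [0.2, 1.0, 0.3]
width: 0.999
```

Run:
```python
from h import *
plan([.441,-.0402,.26],1.62,1)
grab('wrist','w1.png'); grab('top','t1.png')
```

```text
[-3.341, 0.807, 0.063, -0.0, -0.0, -0.004]
dist/row mm 34.372541427100366 turn/row 0.0038574900826538337 clock 2.45 pos [ 0.4314 -0.0072  0.2636] F [0.2 1.  0.3] w 0.999
```

View pics/w1.png

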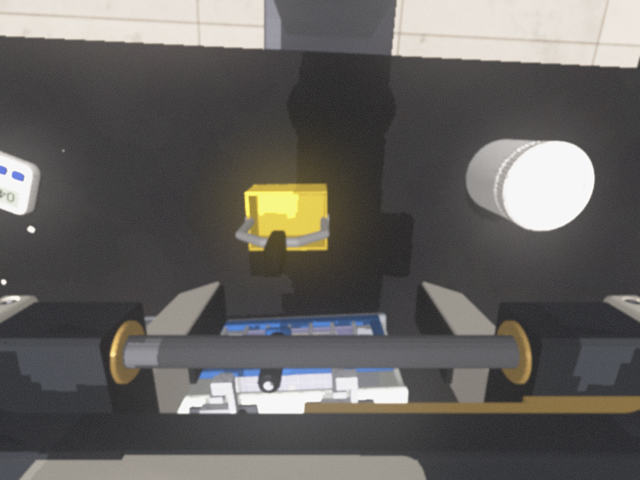

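Run:
```python
from h import *
p,d,c=load('w1.png')
print([proj(np.array(x),c).round(1) for x in ([.441,-.0402,.167],[.441,-.0402,.123],[.534,-.0413,.174])])
cv2.imwrite('pics/w1c.png',cv2.resize(cv2.cvtColor(p[170:420,180:420],cv2.COLOR_RGB2BGR),None,fx=3,fy=2.4*1.0,interpolation=cv2.INTER_NEAREST))
X=cloud(d,c); r=np.zeros(d.shape,bool); r[225:280,250:300]=1
r&=(X[...,2]>.157)&(X[...,2]<.18); print(r.sum(),X[r].mean(0),X[r].min(0),X[r].max(0))
```

```text
[array([272.8, 265.7]), array([279.8, 245.9]), array([269.3, 386.1])]
586 [ 0.43759237 -0.04066972  0.16348935] [ 0.42696693 -0.04711003  0.15701439] [ 0.45057278 -0.03466994  0.16635449]
```

View pics/w1c.png

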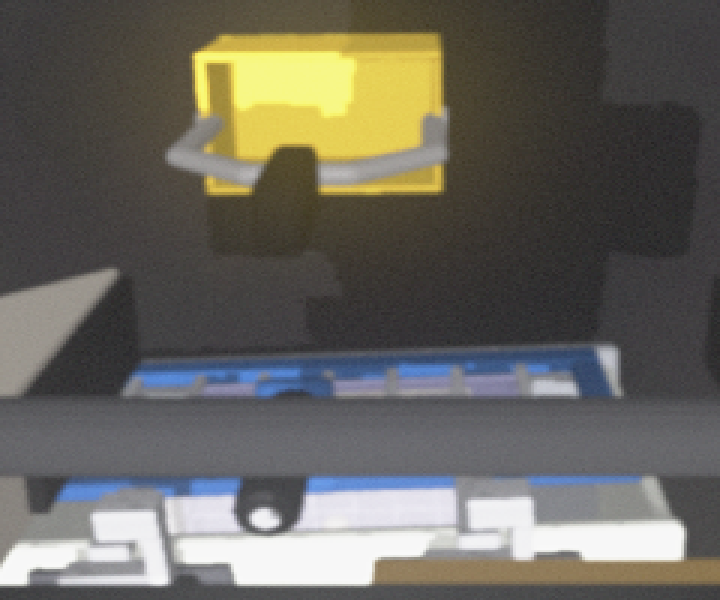

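>>> apply_moves --pt "-1.7 0.35 0 0 0 0" --pt "-1.65 0.35 0 0 0 0" --pt "0 0 2 0 0 0" --pt "0 0 2 0 0 0" --pt "0 0 2 0 0 0"

```text
clock: 3.05
position: [0.4402, -0.0388, 0.2031]
ee_rot: [-2.166, -2.275, -0.001]
force: [0.3, 1.1, 0.1]
width: 1.002
```

>>> apply_moves --pt "0 0 2 0 0 0" --pt "0 0 2 0 0 0" --pt "0 0 1.1 0 0 0" --pt "0 0 0 0 0 0"

```text
clock: 3.45
position: [0.4393, -0.0392, 0.1517]
ee_rot: [-2.166, -2.273, 0.003]
force: [0.2, 0.8, -0.3]
width: 1.0
```

Run:
```python
from h import *
plan([.4397,-.0405,.149],1.62,1)
```

```text
[-0.131, 0.036, -0.035, -0.003, -0.0, -0.001]
dist/row mm 1.3985639462347148 turn/row 0.0027159523474941014 clock 3.45 pos [ 0.4393 -0.0392  0.1517] F [ 0.2  0.8 -0.3] w 1.0
```

>>> apply_moves --pt "-0.1 0 0 0 0 0" --pt "0 0 0 0 0 0" --pt "0 0 0 0 0 0" --pt "0 0 0 0 0 0" --pt "0 0 0 0 0 0" --claw 1 --newtons 25

```text
clock: 3.95
position: [0.4404, -0.041, 0.153]
ee_rot: [2.168, 2.273, 0.001]
force: [1.0, 0.1, -0.2]
width: 0.612
```

>>> apply_moves --pt "0 0 0 0 0 0" --pt "0 0 0 0 0 0" --pt "0 0 0 0 0 0"

```text
clock: 4.25
position: [0.4401, -0.041, 0.1527]
ee_rot: [-2.168, -2.273, 0.0]
force: [0.0, 0.2, -1.0]
width: 0.354
```

>>> apply_moves --pt "0 0 0 0 0 0" --pt "0 0 0 0 0 0" --pt "0 0 0 0 0 0" --pt "0 0 0 0 0 0" --pt "0 0 0 0 0 0"

```text
clock: 4.75
position: [0.44, -0.041, 0.1526]
ee_rot: [-2.168, -2.273, 0.0]
force: [-0.1, 0.4, -1.8]
width: 0.129
```

>>> apply_moves --pt "0 0 -1.5 0 0 0" --pt "0 0 -2.5 0 0 0" --pt "0 0 -3 0 0 0" --pt "0 0 -3 0 0 0" --pt "0 0 -2.9 0 0 0"

```text
clock: 5.25
position: [0.4399, -0.0411, 0.2829]
ee_rot: [-2.169, -2.273, 0.0]
force: [0.2, -0.3, -0.8]
width: 0.132
```

Run:
```python
from h import *
# stand yaw -.14 ; standoff: 110 mm before seat along hook
u=np.array([np.cos(-.14),np.sin(-.14)]); seat=np.array([.5640,.2888])
A=seat-.115*u; print('A',A)
plan([A[0],A[1],.2787],np.pi/2-.14,12)
```

```text
A [0.45012516 0.30484746]
[2.876, 0.221, 0.01, -0.0, 0.0, 0.016]
[2.879, 0.176, 0.01, -0.0, 0.0, 0.016]
[2.881, 0.131, 0.01, -0.0, 0.0, 0.016]
[2.883, 0.086, 0.01, -0.0, 0.0, 0.016]
[2.884, 0.041, 0.01, -0.0, 0.0, 0.016]
[2.884, -0.004, 0.01, -0.0, 0.0, 0.016]
[2.884, -0.048, 0.01, -0.0, 0.0, 0.016]
[2.883, -0.093, 0.01, -0.0, 0.0, 0.016]
[2.881, -0.138, 0.01, -0.0, 0.0, 0.016]
[2.878, -0.183, 0.01, -0.0, 0.0, 0.016]
[2.875, -0.228, 0.01, -0.0, 0.0, 0.016]
[2.871, -0.273, 0.01, -0.0, 0.0, 0.016]
dist/row mm 28.84114602665656 turn/row 0.015585741024952185 clock 5.25 pos [ 0.4399 -0.0411  0.2829] F [ 0.2 -0.3 -0.8] w 0.132
```

>>> apply_moves --pt "2.88 0.22 0 0 0 0.016" --pt "2.88 0.18 0 0 0 0.016" --pt "2.88 0.13 0 0 0 0.016" --pt "2.88 0.09 0 0 0 0.016" --pt "2.88 0.04 0 0 0 0.016"

```text
clock: 5.75
position: [0.4443, 0.1042, 0.2817]
ee_rot: [-2.258, -2.184, 0.0]
force: [0.6, 0.3, -0.8]
width: 0.13
```

>>> apply_moves --pt "2.88 0 0 0 0 0.016" --pt "2.88 -0.05 0 0 0 0.016" --pt "2.88 -0.1 0 0 0 0.016" --pt "2.88 -0.14 0 0 0 0.016" --pt "2.88 -0.2 0 0 0 0.016"

```text
clock: 6.25
position: [0.4488, 0.2482, 0.2815]
ee_rot: [-2.344, -2.092, 0.001]
force: [0.5, -1.3, -0.6]
width: 0.127
```

>>> apply_moves --pt "2.88 -0.2 0 0 0 0.016" --pt "2.88 -0.27 0 0 0 0.016" --pt "0 0 0 0 0 0" --pt "0 0 0 0 0 0"

```text
clock: 6.65
position: [0.451, 0.3051, 0.2812]
ee_rot: [2.375, 2.056, -0.002]
force: [-0.7, -0.5, -2.1]
width: 0.128
```

Run:
```python
from h import *
plan([.4501,.3048,.2787],np.pi/2-.14,1)
grab('scene','s2.png'); grab('top','t2.png'); grab('wrist','w2.png')
p,d,c=load('s2.png'); cv2.imwrite('pics/s2c.png',cv2.resize(cv2.cvtColor(p[80:280,80:340],cv2.COLOR_RGB2BGR),None,fx=3,fy=3))
p,d,c=load('t2.png'); cv2.imwrite('pics/t2c.png',cv2.resize(cv2.cvtColor(p[170:330,100:300],cv2.COLOR_RGB2BGR),None,fx=3.7,fy=3.7))
```

```text
[-0.038, -0.086, -0.048, -0.001, 0.001, -0.004]
dist/row mm 1.0578646142229402 turn/row 0.0036921064473012877 clock 6.65 pos [0.451  0.3051 0.2812] F [-0.7 -0.5 -2.1] w 0.128
```

View pics/s2c.png

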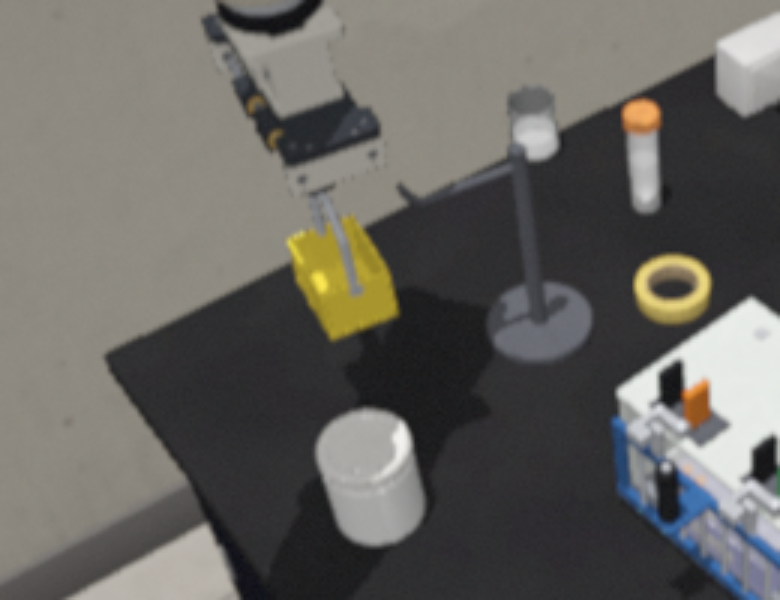

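View pics/t2c.png

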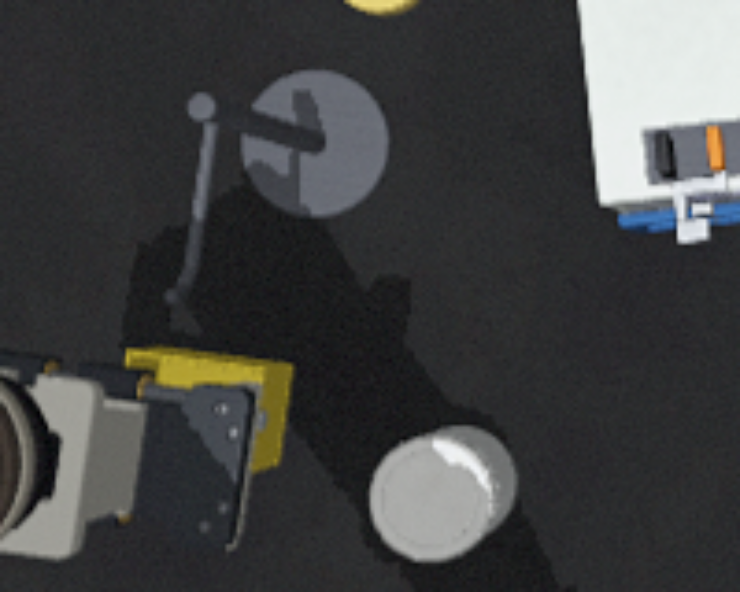

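View pics/w2.png

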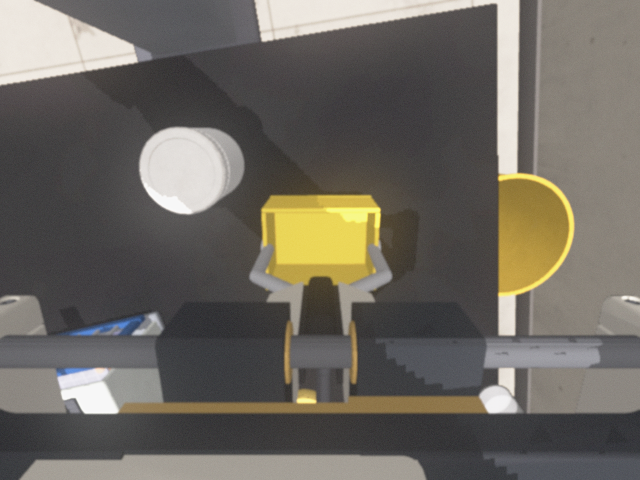

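>>> apply_moves --pt "0 2 0 0 0 0" --pt "0 2 0 0 0 0" --pt "0 2 0 0 0 0" --pt "0 2 0 0 0 0" --pt "0 2 0 0 0 0"

```text
clock: 7.3
position: [0.5512, 0.2891, 0.282]
ee_rot: [2.378, 2.053, 0.0]
force: [0.9, 1.2, -0.5]
width: 0.128
```

>>> apply_moves --pt "0 1.4 0 0 0 0" --pt "0 0 0 0 0 0" --pt "0 0 0 0 0 0"

```text
clock: 7.6
position: [0.5638, 0.2881, 0.2815]
ee_rot: [-2.377, -2.054, 0.001]
force: [-0.4, 0.5, -0.4]
width: 0.128
```

Run:
```python
from h import *
plan([.5640,.2888,.2787],np.pi/2-.14,1)
grab('scene','s3.png'); grab('wrist','w3.png')
p,d,c=load('s3.png'); cv2.imwrite('pics/s3c.png',cv2.resize(cv2.cvtColor(p[90:240,160:340],cv2.COLOR_RGB2BGR),None,fx=4,fy=4))
```

```text
[0.075, 0.012, -0.016, -0.001, 0.0, -0.006]
dist/row mm 0.7765366476970014 turn/row 0.005615980506675876 clock 7.6 pos [0.5638 0.2881 0.2815] F [-0.4  0.5 -0.4] w 0.128
```

View pics/s3c.png

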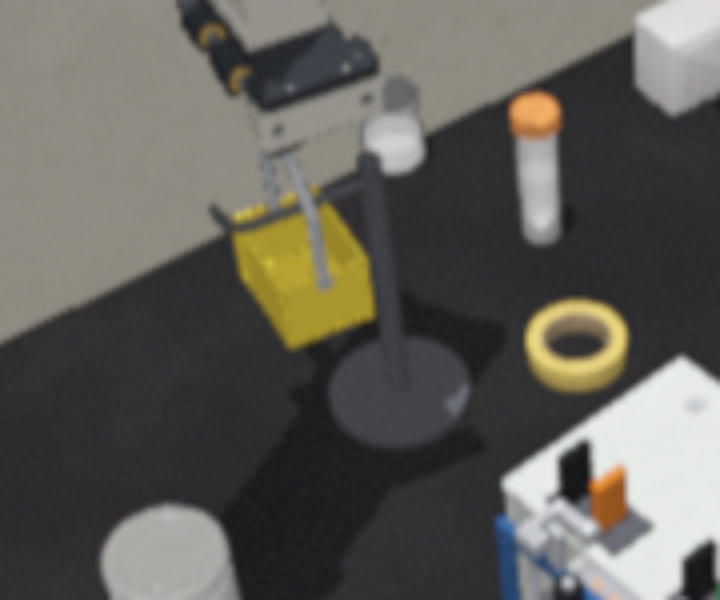

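View pics/w3.png

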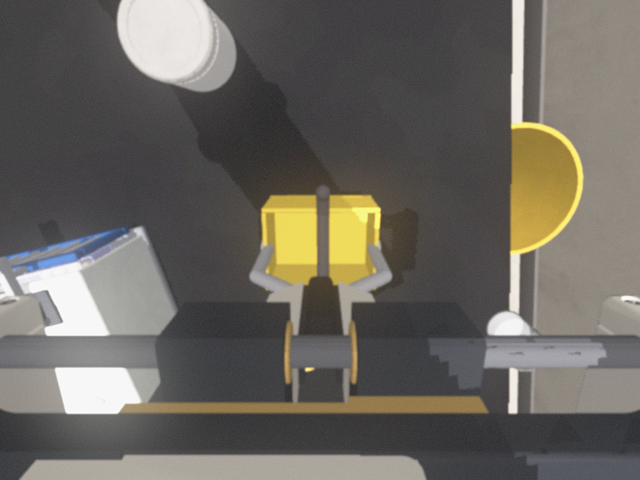

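The hook bar shows at column 323, centred inside the bail window (255–390) and below the bail bar. I can lower the caddy.

>>> apply_moves --pt "0 0 1 0 0 0" --pt "0 0 1 0 0 0" --pt "0 0 0.9 0 0 0" --pt "0 0 0.5 0 0 0" --pt "0 0 0.2 0 0 0"

```text
clock: 8.2
position: [0.5637, 0.2883, 0.2446]
ee_rot: [-2.376, -2.055, 0.002]
force: [-0.0, 0.1, -0.5]
width: 0.126
```

>>> apply_moves --pt "0 0 0.1 0 0 0" --pt "0 0 0.1 0 0 0" --pt "0 0 0 0 0 0"

```text
clock: 8.5
position: [0.5643, 0.2885, 0.2439]
ee_rot: [2.376, 2.055, 0.001]
force: [-0.5, -0.7, -1.2]
width: 0.127
```

>>> apply_moves --pt "0 0 0.1 0 0 0" --pt "0 0 0.1 0 0 0" --pt "0 0 0 0 0 0"

```text
clock: 8.8
position: [0.5643, 0.2885, 0.2422]
ee_rot: [2.376, 2.055, 0.001]
force: [-0.2, 0.1, 2.8]
width: 0.127
```

>>> apply_moves --pt "0 0 0 0 0 0" --pt "0 0 0 0 0 0" --pt "0 0 0 0 0 0" --pt "0 0 0 0 0 0" --pt "0 0 0 0 0 0" --claw 0

```text
clock: 9.3
position: [0.5641, 0.2884, 0.2417]
ee_rot: [-2.376, -2.055, 0.0]
force: [0.3, 0.4, -0.4]
width: 0.484
```

Run:
```python
from h import *
print(arm.observe()['width'])
grab('scene','s4.png'); grab('wrist','w4.png')
p,d,c=load('s4.png'); cv2.imwrite('pics/s4c.png',cv2.resize(cv2.cvtColor(p[90:240,160:340],cv2.COLOR_RGB2BGR),None,fx=4,fy=4))
```

```text
0.48353075113821137
```

View pics/s4c.png

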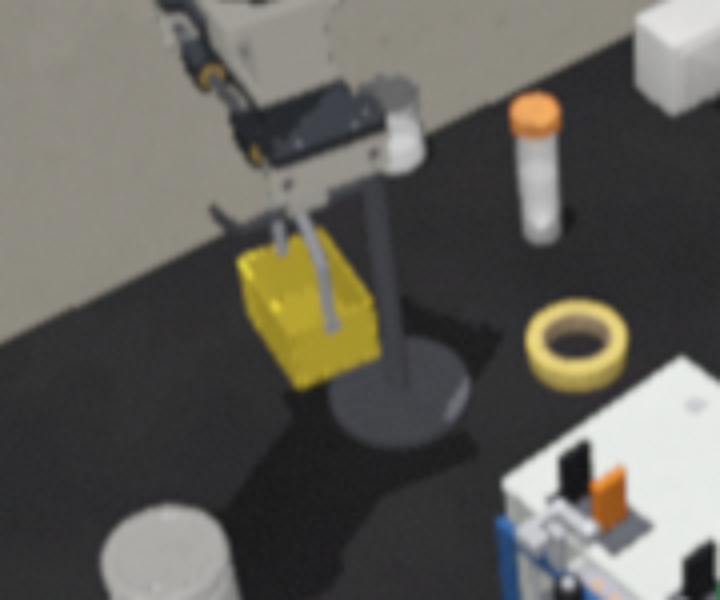

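View pics/w4.png

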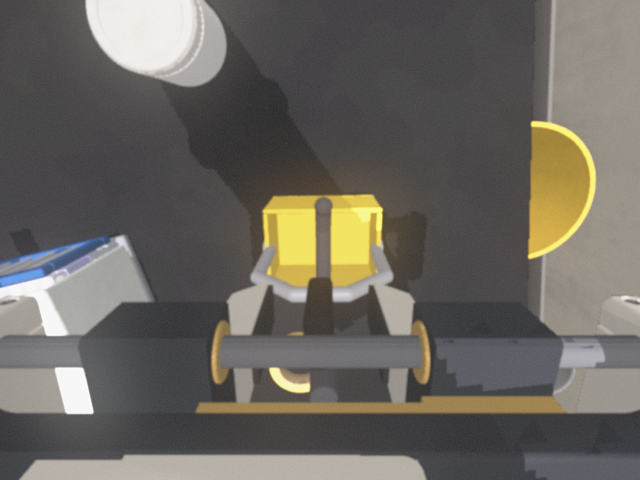

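The bail rests on the hook and the open fingers are clear of the tab. I'll rise straight up and go to the orange catch.

>>> apply_moves --pt "0 0 -0.8 0 0 0" --pt "0 0 -1.2 0 0 0" --pt "0 0 -1.5 0 0 0" --pt "0 0 -2 0 0 0" --pt "0 0 -1.5 0 0 0"

```text
clock: 9.9
position: [0.5645, 0.2886, 0.3143]
ee_rot: [2.376, 2.055, 0.003]
force: [0.1, 0.5, 0.2]
width: 0.503
```

Run:
```python
from h import *
plan([.5958,.0268,.24],np.pi/2+.094,10)
grab('scene','s5.png')
p,d,c=load('s5.png'); cv2.imwrite('pics/s5c.png',cv2.resize(cv2.cvtColor(p[90:240,160:340],cv2.COLOR_RGB2BGR),None,fx=4,fy=4))
```

```text
[-2.546, 0.686, 0.71, 0.0, -0.0, -0.024]
[-2.562, 0.625, 0.71, 0.0, -0.0, -0.024]
[-2.576, 0.564, 0.711, 0.0, -0.0, -0.024]
[-2.589, 0.502, 0.711, 0.0, -0.0, -0.024]
[-2.6, 0.441, 0.711, 0.0, -0.0, -0.024]
[-2.609, 0.378, 0.711, 0.0, -0.0, -0.024]
[-2.618, 0.316, 0.711, 0.0, -0.0, -0.024]
[-2.624, 0.254, 0.712, 0.0, -0.0, -0.024]
[-2.63, 0.191, 0.712, 0.0, -0.0, -0.024]
[-2.633, 0.128, 0.712, 0.0, -0.0, -0.024]
dist/row mm 27.309864312706093 turn/row 0.023893618440315546 clock 9.9 pos [0.5645 0.2886 0.3143] F [0.1 0.5 0.2] w 0.503
```

View pics/s5c.png

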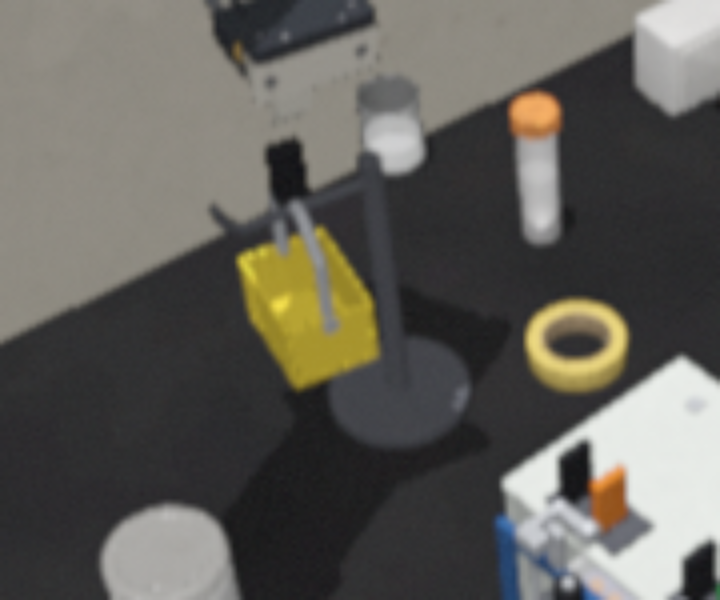

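The caddy hangs freely. Next is the move to the orange catch, level first and then down.

>>> apply_moves --pt "-2.55 0.69 0 0 0 -0.024" --pt "-2.56 0.62 0 0 0 -0.024" --pt "-2.58 0.56 0 0 0 -0.024" --pt "-2.59 0.5 0 0 0 -0.024" --pt "-2.6 0.44 0 0 0 -0.024" --claw -0.8

```text
clock: 10.45
position: [0.5798, 0.1564, 0.3123]
ee_rot: [2.248, 2.195, 0.001]
force: [0.0, -0.1, 0.5]
width: 0.872
```

>>> apply_moves --pt "-2.61 0.38 1.4 0 0 -0.024" --pt "-2.62 0.32 1.4 0 0 -0.024" --pt "-2.62 0.25 1.4 0 0 -0.024" --pt "-2.63 0.19 1.4 0 0 -0.024" --pt "-2.63 0.13 1.4 0 0 -0.024"

```text
clock: 10.95
position: [0.5956, 0.0256, 0.2418]
ee_rot: [2.112, 2.325, 0.001]
force: [0.3, 0.0, 0.4]
width: 0.898
```

>>> apply_moves --pt "0 0 0 0 0 0" --pt "0 0 0 0 0 0"

```text
clock: 11.15
position: [0.5954, 0.0261, 0.2419]
ee_rot: [-2.115, -2.323, -0.0]
force: [0.0, 0.2, 0.2]
width: 0.894
```

Run:
```python
from h import *
plan([.5958,.0268,.158],np.pi/2+.094,4)
grab('wrist','w5.png')
p,d,c=load('w5.png'); print([proj(np.array(x),c).round(1) for x in ([.5977,.0051,.178],[.5951,.0345,.178],[.534,-.0413,.174],[.6078,-.0985,.178])])
```

```text
[0.017, 0.011, 2.023, 0.0, -0.0, -0.0]
[0.017, 0.011, 2.023, 0.0, -0.0, -0.0]
[0.017, 0.011, 2.023, 0.0, -0.0, -0.0]
[0.017, 0.011, 2.023, 0.0, -0.0, -0.0]
dist/row mm 20.233595537074727 turn/row 0.00017586118304828657 clock 11.15 pos [0.5954 0.0261 0.2419] F [0.  0.2 0.2] w 0.894
[array([286. , 273.4]), array([335.8, 273.7]), array([209.8, 155.8]), array([110.5, 273.9])]
```

View pics/w5.png

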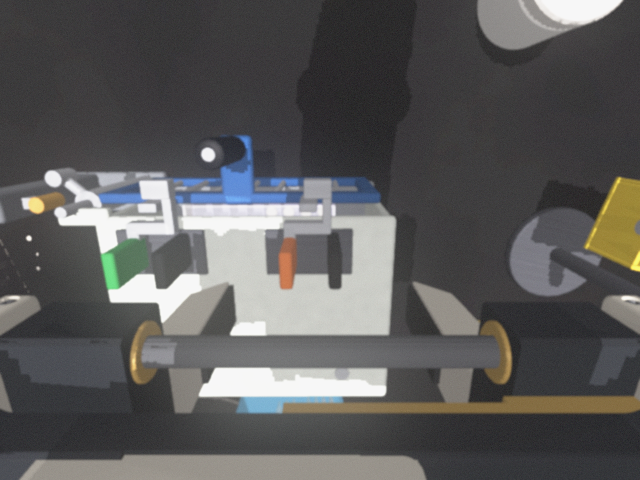

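The predicted tab tops match the picture, with orange at about (287,270) and its black post at (336,268). I'll descend and squeeze.

>>> apply_moves --pt "0.05 0.05 2.0 0 0 0" --pt "0 0 2.0 0 0 0" --pt "0 0 2.0 0 0 0" --pt "0 0 1.5 0 0 0" --pt "0 0 0.5 0 0 0"

```text
clock: 11.7
position: [0.5953, 0.0288, 0.1608]
ee_rot: [-2.11, -2.326, 0.001]
force: [-0.6, -1.1, 0.6]
width: 0.901
```

>>> apply_moves --pt "0 0 0 0 0 0" --pt "0 0 0 0 0 0" --pt "0 0 0 0 0 0" --pt "0 0 0 0 0 0" --pt "0 0 0 0 0 0" --claw 1 --newtons 18

```text
clock: 12.2
position: [0.5963, 0.0265, 0.1624]
ee_rot: [2.113, 2.323, 0.001]
force: [0.0, -4.7, 2.4]
width: 0.514
```

>>> apply_moves --pt "0 0 0 0 0 0" --pt "0 0 0 0 0 0" --pt "0 0 0 0 0 0" --pt "0 0 0 0 0 0" --pt "0 0 0 0 0 0"

```text
clock: 12.7
position: [0.5962, 0.027, 0.1622]
ee_rot: [2.113, 2.324, 0.001]
force: [-0.6, -3.7, 6.2]
width: 0.261
```

Run:
```python
from h import *
plan([.5958,.0268,.158],np.pi/2+.094,1)
```

```text
[-0.018, -0.042, 0.116, 0.001, 0.0, 0.001]
dist/row mm 1.2491153017261243 turn/row 0.0014628391721534786 clock 12.7 pos [0.5962 0.027  0.1622] F [-0.6 -3.7  6.2] w 0.261
```

>>> apply_moves --pt "0 0 0 0 0 0" --pt "0 0 0 0 0 0" --pt "0 0 0 0 0 0"

```text
clock: 13.0
position: [0.5962, 0.027, 0.1621]
ee_rot: [2.113, 2.324, 0.001]
force: [-0.1, -3.3, 6.6]
width: 0.258
```

>>> apply_moves --pt "0 0 0 0 0 0" --pt "0 0 0 0 0 0" --pt "0 0 0 0 0 0" --pt "0 0 0 0 0 0" --pt "0 0 0 0 0 0" --claw -0.5

```text
clock: 13.5
position: [0.5957, 0.0275, 0.1616]
ee_rot: [-2.113, -2.324, 0.0]
force: [-0.1, 0.3, 0.4]
width: 0.642
```

>>> apply_moves --pt "0 0 -1.5 0 0 0" --pt "0 0 -2 0 0 0" --pt "0 0 -2 0 0 0" --pt "0 0 0 0 0 0"

```text
clock: 13.9
position: [0.5973, 0.0272, 0.2194]
ee_rot: [2.112, 2.322, 0.006]
force: [-0.4, 0.1, 1.0]
width: 0.751
```

Run:
```python
from h import *
plan([.6056,-.0772,.215],np.pi/2+.094,5)
grab('wrist','w6.png');
```

```text
[-2.095, -0.033, 0.026, 0.001, -0.0, 0.0]
[-2.095, -0.033, 0.026, 0.001, -0.0, 0.0]
[-2.095, -0.032, 0.027, 0.001, -0.0, 0.0]
[-2.095, -0.032, 0.027, 0.001, -0.0, 0.0]
[-2.095, -0.031, 0.027, 0.001, -0.0, 0.0]
dist/row mm 20.95635440000116 turn/row 0.0009154161224483008 clock 13.9 pos [0.5973 0.0272 0.2194] F [-0.4  0.1  1. ] w 0.751
```

View pics/w6.png

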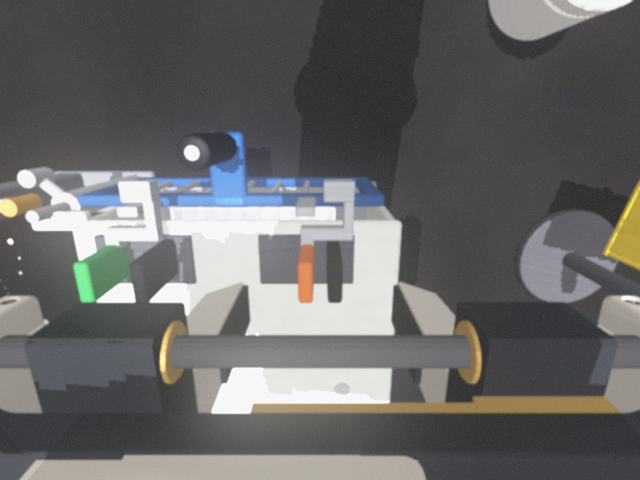

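The orange tab at (306,272) now sits close to its post at (334,272), so it is home. Green is next.

>>> apply_moves --pt "-2.1 0 0 0 0 0" --pt "-2.1 0 0 0 0 0" --pt "-2.1 0 0 0 0 0" --pt "-2.1 -0.1 0 0 0 0" --pt "-2.1 -0.1 0 0 0 0" --claw -0.8

```text
clock: 14.45
position: [0.6032, -0.0782, 0.2155]
ee_rot: [-2.112, -2.324, 0.002]
force: [0.0, 0.2, 0.0]
width: 0.902
```

>>> apply_moves --pt "0 0 0 0 0 0" --pt "0 0 0 0 0 0"

```text
clock: 14.65
position: [0.6033, -0.0775, 0.2158]
ee_rot: [-2.114, -2.323, 0.001]
force: [-0.2, 0.9, 0.1]
width: 0.899
```

Run:
```python
from h import *
plan([.6056,-.0772,.159],np.pi/2+.094,1)
grab('wrist','w7.png'); p,d,c=load('w7.png'); print([proj(np.array(x),c).round(1) for x in ([.6078,-.0985,.178],[.6047,-.0695,.178])])
```

```text
[0.006, 0.236, 5.379, -0.001, -0.001, 0.0]
dist/row mm 53.83981704663434 turn/row 0.001448708435769612 clock 14.65 pos [ 0.6033 -0.0775  0.2158] F [-0.2  0.9  0.1] w 0.899
[array([281.1, 296.4]), array([336.6, 295.8])]
```

View pics/w7.png

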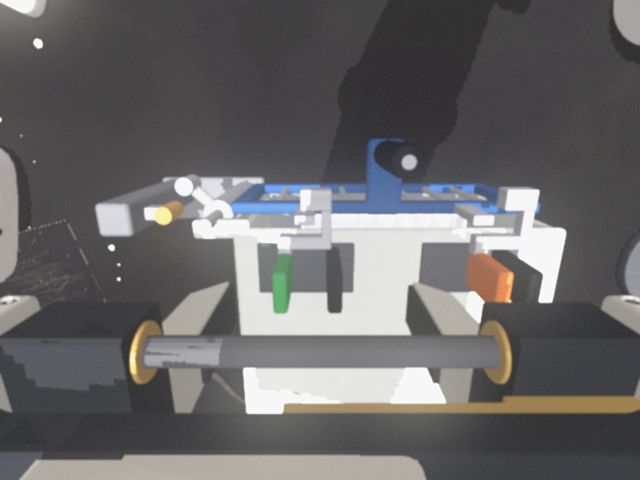

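>>> apply_moves --pt "0 0.1 1.5 0 0 0" --pt "0 0.1 2.0 0 0 0" --pt "0 0 1.5 0 0 0" --pt "0 0 0.4 0 0 0"

```text
clock: 15.1
position: [0.6047, -0.0755, 0.1607]
ee_rot: [-2.109, -2.325, 0.002]
force: [-0.7, -1.1, -0.0]
width: 0.9
```

>>> apply_moves --pt "0 0 0 0 0 0" --pt "0 0 0 0 0 0" --pt "0 0 0 0 0 0" --pt "0 0 0 0 0 0" --pt "0 0 0 0 0 0" --claw 1

```text
clock: 15.6
position: [0.6062, -0.078, 0.1634]
ee_rot: [2.113, 2.323, 0.0]
force: [0.3, -4.0, 1.1]
width: 0.518
```

>>> apply_moves --pt "0 0 0 0 0 0" --pt "0 0 0 0 0 0" --pt "0 0 0 0 0 0" --pt "0 0 0 0 0 0" --pt "0 0 0 0 0 0"

```text
clock: 16.1
position: [0.6061, -0.0776, 0.1633]
ee_rot: [2.113, 2.324, 0.001]
force: [-0.2, -3.2, 6.0]
width: 0.254
```

>>> apply_moves --pt "0 0 0 0 0 0" --pt "0 0 0 0 0 0" --pt "0 0 0 0 0 0"

```text
clock: 16.4
position: [0.6061, -0.0775, 0.1632]
ee_rot: [2.113, 2.324, 0.001]
force: [-0.4, -3.4, 6.1]
width: 0.261
```

Green is squeezed home too, at a width of 24 mm. I'll open, rise and look before going to the post.

>>> apply_moves --pt "0 0 0 0 0 0" --pt "0 0 0 0 0 0" --pt "0 0 0 0 0 0" --pt "0 0 0 0 0 0" --pt "0 0 0 0 0 0" --claw -0.2

```text
clock: 16.9
position: [0.6057, -0.077, 0.1626]
ee_rot: [-2.113, -2.324, -0.0]
force: [1.0, -0.9, -0.2]
width: 0.59
```

>>> apply_moves --pt "0 0 -1.5 0 0 0" --pt "0 0 -2 0 0 0" --pt "0 0 -2.5 0 0 0" --pt "0 0 0 0 0 0" --claw 0

```text
clock: 17.3
position: [0.6075, -0.0776, 0.226]
ee_rot: [2.111, 2.322, 0.005]
force: [0.2, 0.0, 0.1]
width: 0.498
```

Run:
```python
from h import *
plan([.534,-.0413,.22],1.19,5)
grab('wrist','w8.png'); grab('top','t8.png')
print(arm.observe()['joints'])
p,d,c=load('t8.png'); cv2.imwrite('pics/t8c.png',cv2.resize(cv2.cvtColor(p[150:310,120:400],cv2.COLOR_RGB2BGR),None,fx=2.8,fy=2.8))
```

```text
[0.863, -1.395, 0.052, 0.001, -0.0, 0.095]
[0.726, -1.47, 0.054, 0.001, -0.0, 0.095]
[0.583, -1.533, 0.055, 0.001, -0.0, 0.095]
[0.435, -1.581, 0.057, 0.001, -0.0, 0.095]
[0.283, -1.615, 0.058, 0.001, -0.0, 0.095]
dist/row mm 16.40884614191044 turn/row 0.09517361519096788 clock 17.3 pos [ 0.6075 -0.0776  0.226 ] F [0.2 0.  0.1] w 0.498
[-0.15219307  0.436407    0.27468584  1.66024529 -0.13202204  1.06216128
  1.8283607 ]
```

View pics/w8.png

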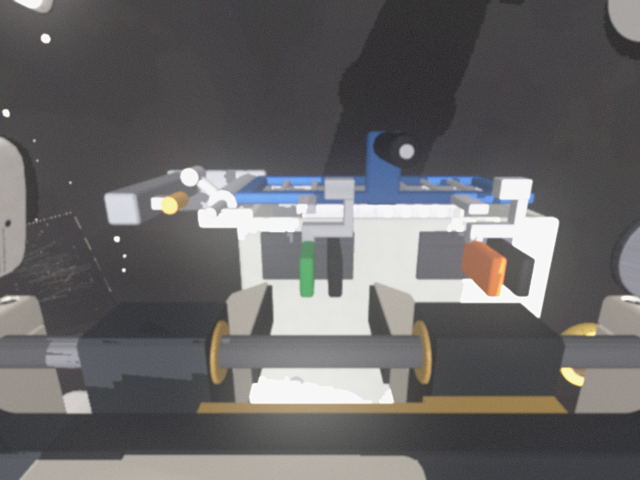

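View pics/t8c.png

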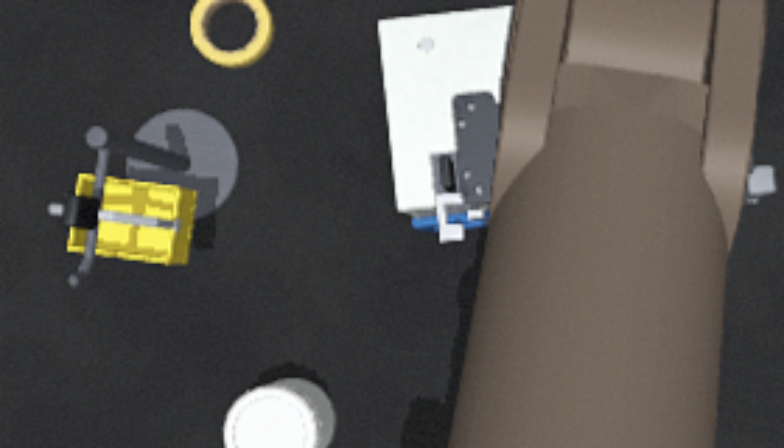

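Both tabs are home and the caddy still hangs. Now the post.

>>> apply_moves --pt "0.86 -1.4 0 0 0 0.095" --pt "0.73 -1.47 0 0 0 0.095" --pt "0.58 -1.53 0 0 0 0.095" --pt "0.44 -1.58 0 0 0 0.095" --pt "0.28 -1.62 0 0 0 0.095"

```text
clock: 17.9
position: [0.5309, -0.0407, 0.2215]
ee_rot: [-2.603, -1.756, 0.003]
force: [0.5, 0.5, -0.3]
width: 0.502
```

>>> apply_moves --pt "0 0 0 0 0 0" --pt "0 0 0 0 0 0"

```text
clock: 18.1
position: [0.5321, -0.0409, 0.2222]
ee_rot: [-2.598, -1.766, 0.001]
force: [-0.6, -0.4, 0.3]
width: 0.501
```

Run:
```python
from h import *
plan([.534,-.0413,.15],1.19,4)
grab('wrist','w9.png'); p,d,c=load('w9.png'); print([proj(np.array(x),c).round(1) for x in ([.534,-.0413,.174],[.534,-.0413,.112])])
print(arm.observe()['joints'])
X=cloud(d,c); m=(X[...,2]>.168)&(X[...,2]<.18)&(X[...,0]<.555)&(X[...,0]>.51)&(X[...,1]>-.06)&(X[...,1]<-.02); print(m.sum(), X[m].mean(0),X[m].min(0),X[m].max(0))
```

```text
[0.009, 0.048, 1.73, -0.0, 0.0, 0.001]
[0.009, 0.048, 1.73, -0.0, 0.0, 0.001]
[0.009, 0.048, 1.73, -0.0, 0.0, 0.001]
[0.008, 0.047, 1.73, -0.0, 0.0, 0.001]
dist/row mm 17.308813787539602 turn/row 0.0009451584674682153 clock 18.1 pos [ 0.5321 -0.0409  0.2222] F [-0.6 -0.4  0.3] w 0.501
[array([323.4, 286.1]), array([322.8, 250.2])]
[-0.31459382  0.31856028  0.37845027  1.85345635 -0.13806553  0.99538442
  1.31516517]
769 [ 0.53170652 -0.041549    0.17292251] [ 0.52403224 -0.05094146  0.16815515] [ 0.54121578 -0.03326268  0.17621677]
```

View pics/w9.png

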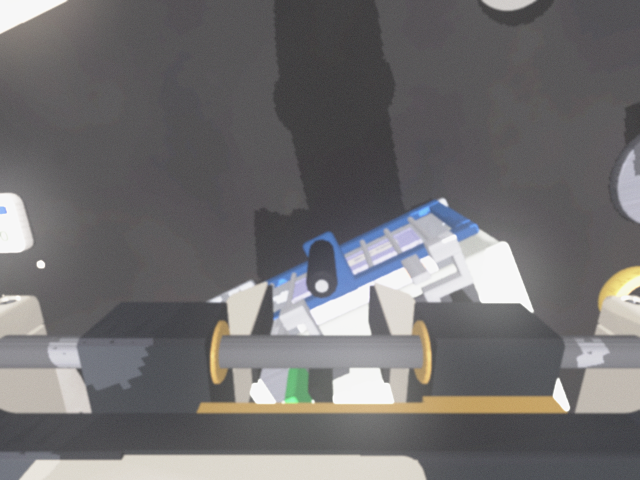

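The post top at (321,286) lies midway between the fingers, as predicted. I'll descend and grip.

>>> apply_moves --pt "0 0.1 1.8 0 0 0" --pt "0 0 1.8 0 0 0" --pt "0 0 1.8 0 0 0" --pt "0 0 1.2 0 0 0" --pt "0 0 0.2 0 0 0"

```text
clock: 18.65
position: [0.5327, -0.0418, 0.1532]
ee_rot: [-2.6, -1.762, 0.004]
force: [-0.8, 0.2, -0.0]
width: 0.498
```

>>> apply_moves --pt "0 0 0 0 0 0" --pt "0 0 0 0 0 0" --pt "0 0 0 0 0 0" --pt "0 0 0 0 0 0" --pt "0 0 0 0 0 0" --claw 1 --newtons 30

```text
clock: 19.15
position: [0.5335, -0.0411, 0.1553]
ee_rot: [2.6, 1.762, 0.002]
force: [0.1, 1.7, 3.7]
width: 0.191
```

>>> apply_moves --pt "0 0 0 0 0 0" --pt "0 0 0 0 0 0"

```text
clock: 19.35
position: [0.5336, -0.0411, 0.1553]
ee_rot: [2.6, 1.762, 0.002]
force: [-1.5, 1.4, 6.5]
width: 0.187
```

Run:
```python
from h import *
s=arm.observe(); print(s['position'],s['force'],s['width']*92)
P0=s['position'][:2]
# hinge from post + geometry
y=.094; H=np.array([.534,-.0413])+.04*np.array([np.cos(y),np.sin(y)])-.112*np.array([-np.sin(y),np.cos(y)]); print('hinge',H)
th=np.arange(0,1.601,.1); Rm=R.from_rotvec(s['ee_rot']).as_matrix()
prev=None
for t in th:
    rel=np.array([-.04,.112]); a=t+y; q=H+np.array([np.cos(a)*rel[0]-np.sin(a)*rel[1],np.sin(a)*rel[0]+np.cos(a)*rel[1]])
    if prev is not None:
        print(round(t,2),q.round(4),(Rm.T@np.r_[q-prev,0]*100).round(2))
    prev=q
```

```text
[ 0.53360279 -0.0411346   0.15527001] [-1.51031006  1.36058072  6.51560681] 17.22819144359053
hinge [ 0.58433591 -0.14905108]
0.1 [ 0.5235 -0.0469] [-0.91 -0.77 -0.  ]
0.2 [ 0.5136 -0.0534] [-0.98 -0.68 -0.  ]
0.3 [ 0.5044 -0.061 ] [-1.04 -0.57 -0.  ]
0.4 [ 0.496  -0.0694] [-1.09 -0.47 -0.  ]
0.5 [ 0.4885 -0.0786] [-1.13 -0.36 -0.  ]
0.6 [ 0.482  -0.0885] [-1.16 -0.24 -0.  ]
0.7 [ 0.4764 -0.0991] [-1.18 -0.12 -0.  ]
0.8 [ 0.472  -0.1101] [-1.19 -0.01 -0.  ]
0.9 [ 0.4686 -0.1215] [-1.18  0.11 -0.  ]
1.0 [ 0.4665 -0.1332] [-1.17  0.23 -0.  ]
1.1 [ 0.4655 -0.145 ] [-1.14  0.35 -0.  ]
1.2 [ 0.4657 -0.1569] [-1.1   0.46 -0.  ]
1.3 [ 0.467  -0.1687] [-1.05  0.57 -0.  ]
1.4 [ 0.4696 -0.1803] [-0.98  0.67 -0.  ]
1.5 [ 0.4733 -0.1916] [-0.91  0.76 -0.  ]
1.6 [ 0.4781 -0.2025] [-0.83  0.85  0.  ]
```

>>> apply_moves --pt "-0.45 -0.4 0 0 0 0" --pt "-0.46 -0.37 0 0 0 0" --pt "-0.48 -0.35 0 0 0 0" --pt "-0.5 -0.33 0 0 0 0" --pt "0 0 0 0 0 0"

```text
clock: 19.85
position: [0.512, -0.0526, 0.1552]
ee_rot: [-2.599, -1.763, -0.002]
force: [-1.4, 6.0, 7.5]
width: 0.191
```

```bash
cat >> h.py <<'E'
def gate():
    s=arm.observe(); H=np.array([.5843,-.149]); v=s['position'][:2]-H
    th=np.arctan2(v[1],v[0])-np.arctan2(.112,-.04)-.094
    print('gate est',round(th%(2*np.pi),3),'r',np.linalg.norm(v).round(4),s['position'].round(4),s['force'].round(1),'w',s['width']*92,s['clock'])
E
python3 -c "
from h import *
gate()"
```

```text
gate est 0.206 r 0.1204 [ 0.512  -0.0526  0.1552] [-1.4  6.   7.5] w 17.538561318437505 19.85
```

>>> apply_moves --pt "-1.04 -0.57 0 0 0 0" --pt "-1.09 -0.47 0 0 0 0" --pt "-1.13 -0.36 0 0 0 0" --pt "-1.16 -0.24 0 0 0 0" --pt "-1.18 -0.12 0 0 0 0"

```text
clock: 20.35
position: [0.4746, -0.096, 0.155]
ee_rot: [-2.594, -1.765, -0.002]
force: [-0.4, 11.3, 9.0]
width: 0.191
```

```bash
python3 -c "
from h import *
gate()"
```

```text
gate est 0.683 r 0.1218 [ 0.4746 -0.096   0.155 ] [-0.4 11.3  9. ] w 17.56562347744439 20.35
```

>>> apply_moves --pt "-1.19 0.05 0 0 0 0" --pt "-1.18 0.15 0 0 0 0" --pt "-1.17 0.25 0 0 0 0" --pt "-1.14 0.35 0 0 0 0" --pt "-1.1 0.46 0 0 0 0"

```text
clock: 20.85
position: [0.4652, -0.157, 0.155]
ee_rot: [-2.599, -1.763, -0.001]
force: [-0.4, 5.1, 7.6]
width: 0.189
```

```bash
python3 -c "
from h import *
gate()"
```

```text
gate est 1.201 r 0.1194 [ 0.4652 -0.157   0.155 ] [-0.4  5.1  7.6] w 17.39688443300598 20.85
```

>>> apply_moves --pt "-1.05 0.57 0 0 0 0" --pt "-0.98 0.67 0 0 0 0" --pt "-0.91 0.76 0 0 0 0" --pt "-0.83 0.85 0 0 0 0" --pt "0 0 0 0 0 0"

```text
clock: 21.35
position: [0.4783, -0.2038, 0.1549]
ee_rot: [2.601, 1.761, 0.0]
force: [-1.8, 2.7, 10.2]
width: 0.187
```

>>> apply_moves --pt "0 0 0 0 0 0" --pt "0 0 0 0 0 0"

```text
clock: 21.55
position: [0.4778, -0.2029, 0.155]
ee_rot: [-2.601, -1.761, -0.0]
force: [-1.1, 1.2, 6.7]
width: 0.19
```

Run:
```python
from h import *
gate()
for n in ('scene','top','wrist'): grab(n,n+'9.png')
gate()
p,d,c=load('scene9.png'); cv2.imwrite('pics/s9c.png',cv2.resize(cv2.cvtColor(p[80:430,120:440],cv2.COLOR_RGB2BGR),None,fx=1.7,fy=1.7))
```

```text
gate est 1.603 r 0.1193 [ 0.4778 -0.2029  0.155 ] [-1.1  1.2  6.7] w 17.525458390724214 21.55
gate est 1.602 r 0.1194 [ 0.4778 -0.2029  0.155 ] [-0.4  1.2  5.8] w 17.4066479021495 21.7
```

View pics/s9c.png

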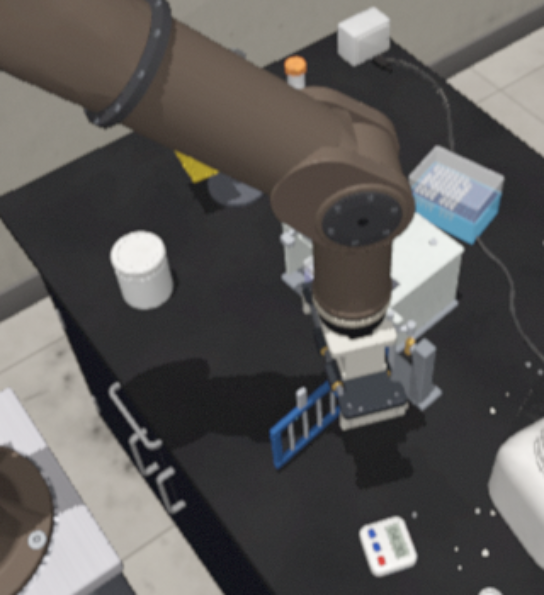

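View pics/wrist9.png

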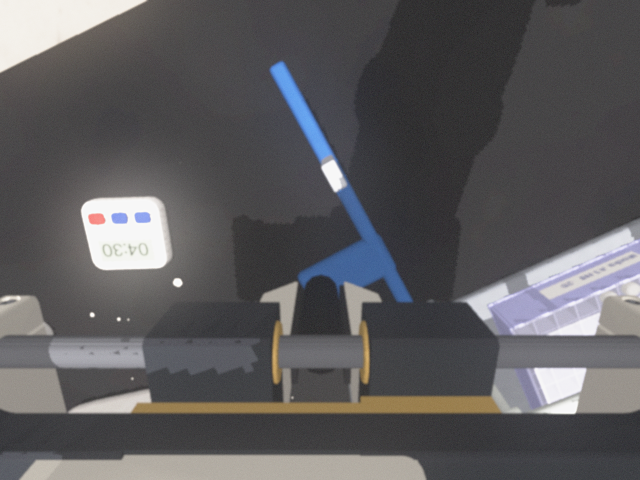

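View pics/top9.png

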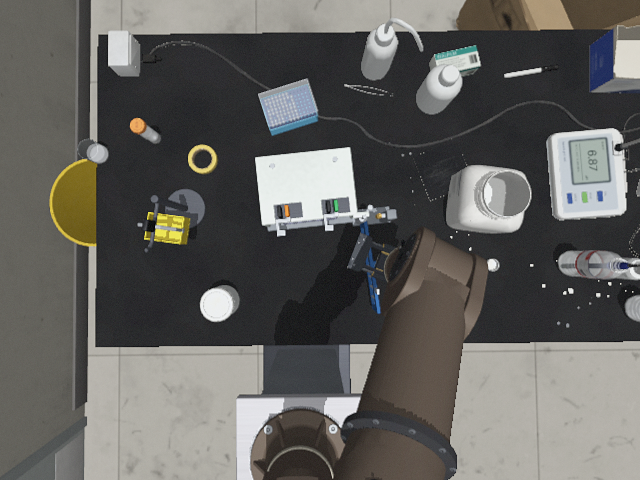

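The gate stands at a right angle with the post between the pads. The caddy still hangs at (167,228) in the top view, and the jar, tape and timer are where they were. I'll check the gate angle independently and hand in.

Run:
```python
from h import *
p,d,c=load('wrist9.png'); X=cloud(d,c); hsv=cv2.cvtColor(p,cv2.COLOR_RGB2HSV)
m=(hsv[...,0]>95)&(hsv[...,0]<120)&(hsv[...,1]>150)&(X[...,2]>.10)&(X[...,2]<.12); m[240:]=0; m[:,:250]=0
l=cv2.fitLine((X[m][:,:2]*1000).astype(np.float32),cv2.DIST_HUBER,0,.01,.01).ravel(); print(m.sum(),l, (np.arctan2(l[1],l[0])-np.pi/2-.094)%np.pi)
gate(); order.sign_off()
```

```text
227 [ 9.9086839e-01  1.3483271e-01  3.8418045e+02 -1.7992035e+02] 1.612041
gate est 1.602 r 0.1194 [ 0.4778 -0.2029  0.155 ] [-0.4  1.2  5.8] w 17.4066479021495 21.7
the job is handed in; nothing more can be done
```

I did the whole job in the order asked and handed it in at 21.7 s on the robot's clock, with the gripper still holding the gate open by its post.

- **Caddy:** I picked it up by its tab, hung it by the bail on the hook and let go. It was still hanging in the last top view.
- **Catches:** I squeezed the orange one home first, then the green one. Both closed to about 24 mm between the fingers, which matches a tab that has travelled its full 14 mm. In the pictures both tabs stand close to their posts.
- **Gate:** I swung it past the detent and held it by the post with a 30 N grip. The gripper's position puts the gate at 1.60 rad, and a line fitted to the gate's top edge in the wrist picture gives 1.61 rad. The grip was steady, and the wrist force was about 6 N in the last reading; the highest I read was about 14 N.
- **Jar, tape and timer:** the jar and tape look unmoved in the last top view. The arm hides the timer there, but the scene and wrist pictures show it still in its place.

None of the checks failed. The two gate angles differ by only 0.01 rad, and the grip width on the 18 mm post read 17.4 mm. The sign-off gave no verdict.

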